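# Roll the roller up to its stop and set the keeper

## Robot

A 6-joint arm with a two-finger parallel gripper is mounted at the origin on a cart in front of the work surface, level with it; the furniture and walls round the work are solid. World frame = base frame: x ahead of the robot, y to its left, z up, the work surface at z = 0. Lengths are in m, angles in rad, forces in N, time in s.
With the tool pointing down it reaches from about 0.375 to 0.9 m from the base axis. Payload 3.1 kg.
Tool frame: the origin (TCP) lies between the finger pads; the fingertips stand 22 mm ahead of it and the grasp point (between the pads) lies 3 mm ahead of it; z points along the fingers, y is the direction in which the jaws open and shut (so a half turn about z gives the same grasp; the last joint's range is limited). The gripper opens to 85 mm and grips with 20 to 120 N. Pads are 22 mm wide; open, the fingers measure 114 mm over their backs; the gripper's body (76 mm by 85 mm) begins 54 mm behind the grasp point. The pads swing forward as they close: fully open they stand 13 mm farther back than shut.
Start: joints at [0.925, 0.527, 1.433, -0, 1.181, -0.178], TCP at [0.281, 0.558, 0.253] pointing down, gripper open.
Joint ranges: [-3.08, 3.08], [-0.75, 2.2], [0.22, 2.44], [-1.43, 4.57], [0, 2.65], [-2.85, 2.85]. Speed limits (rad/s): [2.79, 2.79, 3.14, 3.14, 3.14, 3.14].

## Interface

Orientations are given as a unit quaternion [x, y, z, w].
In Python, from station import status, snapshot, manip gives the robot as it stands.
- The arm moves only by the tool move_arm, never from a script. Its argument "plan" is a list that holds one entry, the list of rows, each a list of 7 numbers: the turn, a rotation vector about the tool's x, y, z scaled (see below), then the shift along the tool's x, y, z scaled (see below), then the closure, from 0 (fully open) to 1 (shut). A call has exactly 8 rows; each row is the pose to reach, as a shift and turn from the pose commanded when the call began, along the tool's axes at that moment; what a row does not reach only later rows make up. The controller multiplies each number of a shift by 100 mm and each number of a turn by pi/4 rad. A row lasts 1/8 s, in which the tool goes at most 62.5 mm and 10.7 degrees, less where a joint would pass 70% of its speed; a pose out of reach is approached as far as the arm can. A call with a number of a shift or a turn outside -1 to 1 is refused whole. A call with a gripper value outside its range is refused whole. The fingers move at their own pace and stop on an object; "force" is the grip in N (left out, the last holds). Time passes only in rows, so rows that repeat a pose let the fingers close, or fill a call up. It gives the time, the measured TCP pose, the force and the opening at its end, in the units of the state.
- status.sense(): the state, without advancing time (a new reading comes with each control period).
- snapshot(name): name is "scene" or "side" or "wrist"; returns a dict with "img" (400x640x3 uint8, red, green, blue), "depth" (400x640 float32, m along the optical axis (not along the pixel's ray), 0 where there is no reading), "mtx" (3x3 intrinsics, pixels), "T" (4x4, takes a point from camera to world coordinates). Camera axes: x right, y up, looking along -z (the intrinsics and any distortion apply to the point x, -y, -z); pixel columns grow to the right and rows downward; lengths in m; the calibration is good to about 2 mm. The wrist camera is an equidistant fisheye: a pixel r from the principal point sees the ray r / f radians off the axis. A picture is of the moment at which its call begins.
- manip.sign_off(): hands the job in, once; it reports no verdict.
The state is a dict: "t": time; "q": joint angles; "qd": joint speeds; "tau": joint torques, N m; "tcp_pos": TCP position; "tool_rot": TCP orientation; "force": force on the tool from outside, world axes, zero at the start; "ft_torque": the same for the moment, N m; "finger_gap": opening from 0.0 (shut) to 1.0 (fully open).
Only numpy, scipy, OpenCV 4.12 (cv2) and the standard library are available. Lean on these libraries where they do the work, as an engineer would, in place of code of your own. Each camera call takes 0.05 s, during which the arm holds its last target. There are 200 camera calls.

## Task

With the fingertips only, push the orange roller up the ramp until it drops over the crest and rests against the steel stop plate, without picking it up or letting it get away from you and run free on the ramp. Then push the red keeper arm fully round behind the roller, so that it bars the way back. Leave the loose things around the ramp where they are.

Things in the scene. Friction and masses are not known exactly. Their poses are not given: they have to be found in the camera images.
- ramp: fixed ramp, 262 x 96 mm base: bare aluminium bed 66 mm wide between blue side rails, lying turned on the pad. Origin: centre of its underside, on the pad. x points uphill (towards the stop), y across (to the side where the keeper is pivoted), z up. The rails stand 10 mm above the bed, at y = 33 to 39 mm on both sides. The other points' mm offsets are in this frame.
- ramp_foot (a point): low end of the bed, on its surface at x = -120, z = 10 mm. From here the bed rises straight at 7 degrees to the crest. Just outside it a blue lip, 6 mm thick (x = -126 to -120), stands 6 mm above the bed.
- ramp_crest (a point): crest of the bed, on its surface at x = 69, z = 33 mm. Beyond it the bed falls at 8 degrees to the stop, so that a roller past the crest settles against the stop and does not come back by itself.
- ramp_stop (a point): foot of the stop face, on the bed at x = 109, z = 28 mm. The upright steel stop plate is 10 mm thick, its top at z = 67 mm.
- roller_center (a point): centre of the loose polished roller: orange tread 44 mm diameter, 60 mm long, steel hub recessed in the ends, about 0.22 kg, low friction. It lies across the ramp and starts resting against the lip, centre at x = -107, z = 34 mm in the ramp's frame. At the crest its centre is at z = 55 mm; seated against the stop at x = 87, z = 53 mm.
- roller: the same roller; origin at its centre, y along its axis (x and z turn as it rolls).
- keeper (a joint): angle of the red keeper arm on its upright pivot, rad, growing anticlockwise seen from above: 0 = swung out to the side (starts between 0 and 0.3, clear of the roller), 1.9 = end stop, straight across the bed 3 mm behind the seated roller. Stays where it is left; about 0.5 N at mid-arm turns it. The arm points from the pivot at pi - 0.33 + value, anticlockwise from the ramp's x axis.
- keeper_pivot (a point): pivot axis of the keeper, beside the bed at x = 58 mm, y = 50 mm in the ramp's frame, at the mid-height of the arm (z = 59 mm).
- keeper_mid (a point): point on the centre line of the keeper arm 62 mm from the pivot. The arm is a red blade 7 mm thick, 90 mm long, from z = 46 to 72 mm above the pad, with an upright red pin (11 mm diameter, top at z = 86 mm) at 88 mm from the pivot.
- tap_body_8: bystander: loose brass tap-body casting, 163 x 69 x 42 mm, origin under its centre.
- marker: bystander: loose white marker pen with a black cap, 130 x 16 x 17 mm, origin under its centre.
- polish_bar: bystander: loose red-brown bar of polishing compound, 37 x 92 x 28 mm, origin under its centre.
- felt_wheel: bystander: loose felt polishing wheel on an upright mandrel, 32 mm diameter, 35 mm high, origin under its centre.
Mind the look-alikes: they are no part of the job. What is shaped like the roller but green is not meant.

How it is judged:
By the outcome, as a careful person would: the job done as asked, in the order asked, and still so for the second after the job is handed in, with the robot touching nothing.
It also fails if it takes over 59 s, if anything falls off the work surface, if the arm or the gripper's body presses on something with over 40 N, if the wrist force passes 120 N, or if a joint passes its speed limit or range.

## Working session

There is one attempt and no reset: what is moved stays moved. The work goes in short steps, Python scripts to look and compute and a tool call to move; the robot and the scene stay as the last step left them, time stands still between calls to the robot, and variables do not carry over. Pictures are saved under pics/ and viewed, on a budget of 10 in all, crops included, one or two more only if the job needs it, and the job is handed in when it is done.

Besides the shell and the picture viewer there is one more tool, called by a JSON object that holds its "name" and its "arguments". move_arm: Moves the arm, as the interface text tells. Its arguments: {"type":"object","properties":{"plan":{"type":"array"},"force":{"type":"number"}},"required":["plan"]}

```bash
mkdir -p pics; cat > h.py <<'E'
import numpy as np, cv2
from station import status, snapshot, manip
def save(n,f):
    s=snapshot(n); cv2.imwrite(f'pics/{f}.png',s['img'][:,:,::-1]); np.savez(f'pics/{f}.npz',**s); return s
def world(s,u,v):  # depth pixel -> world (pinhole)
    d=s['depth'][v,u]; K=s['mtx']; p=np.stack([(u-K[0,2])/K[0,0]*d,-(v-K[1,2])/K[1,1]*d,-d,np.ones_like(d)],-1)
    return (p@s['T'].T)[...,:3]
E
python3 - <<'E'
from h import *
a=save('scene','s0'); b=save('side','d0')
print(status.sense())
cv2.imwrite('pics/both.png',cv2.resize(np.vstack([a['img'],b['img']])[:,:,::-1],(480,600)))
for s in(a,b): print(s['mtx'],s['T'], (s['depth']>0).mean())
E
```

```text
{'t': 0.1, 'q': array([ 9.25495765e-01,  5.28325838e-01,  1.43379629e+00, -2.57733800e-05,
        1.18140899e+00, -1.78504347e-01]), 'qd': array([ 3.95931779e-04, -1.79899414e-03, -2.78080694e-03,  1.67024841e-03,
        2.06589121e-04,  8.45396308e-05]), 'tau': array([-5.02306489e-05, -4.43308532e+01, -1.78584766e+01, -2.41304679e-04,
        3.96385352e-03,  1.26289166e-05]), 'tcp_pos': array([0.2808738 , 0.55764442, 0.2524535 ]), 'tool_rot': array([ 2.31279944e-01,  9.72886760e-01, -8.92938669e-04, -3.77115368e-04]), 'force': array([-0.27461233, -0.49993579, -0.40094056]), 'ft_torque': array([ 0.00295568,  0.01312815, -0.00657627]), 'finger_gap': 0.9992443328211812}
[[499.27217153   0.         317.31461825]
 [  0.         499.27217153 198.4931738 ]
 [  0.           0.           1.        ]] [[ 0.55241657  0.54589423 -0.62994875 -0.19779897]
 [-0.83336655  0.34506218 -0.43177804 -0.53334382]
 [-0.01833365  0.76349957  0.64554805  0.86790049]
 [ 0.          0.          0.          1.        ]] 0.99611328125
[[482.81844433   0.         324.90519566]
 [  0.         482.81844433 191.82065758]
 [  0.           0.           1.        ]] [[-0.95759311  0.10609917 -0.2678776   0.30078955]
 [-0.28797711 -0.32276117  0.90160657  0.93916969]
 [ 0.00919923  0.94051486  0.339628    0.43017683]
 [ 0.          0.          0.          1.        ]] 0.9672265625
```

View pics/s0.png

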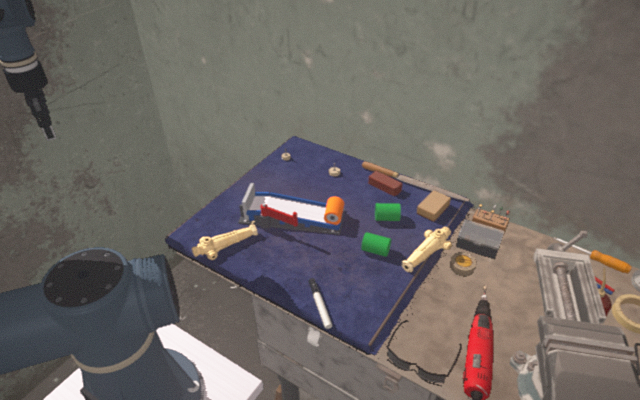

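View pics/d0.png

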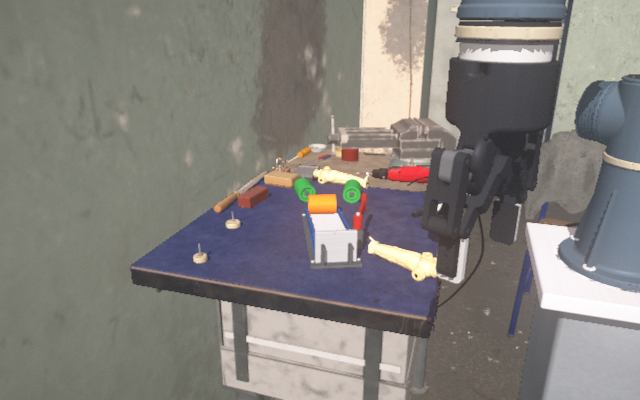

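The scene picture shows the orange roller at (334,210), the stop plate at (248,203) and the red keeper at (280,213) on the robot's side. The side view shows the stop at (337,245) and the roller at (322,204). Next I'll fit the ramp frame from depth and colour.

```bash
cat > m.py <<'E'
from h import *
for f in('s0','d0'):
    s=dict(np.load(f'pics/{f}.npz')); v,u=np.mgrid[:400,:640]; P=world(s,u,v)
    h=cv2.cvtColor(s['img'],cv2.COLOR_RGB2HSV).astype(int); H,S,V=h[...,0],h[...,1],h[...,2]
    x0,x1,y0,y1=(236,346,175,240) if f=='s0' else (295,370,190,270)
    box=(u>x0)&(u<x1)&(v>y0)&(v<y1)&(s['depth']>0)
    masks=dict(orange=(H>7)&(H<22)&(S>180)&(V>150), red=((H<5)|(H>174))&(S>150)&(V>80), grey=(S<70)&(V>90))
    for k,m in masks.items():
        Q=P[m&box]; print(f,k,len(Q),'\n med',np.median(Q,0).round(4),'lo',np.percentile(Q,2,0).round(4),'hi',np.percentile(Q,98,0).round(4))
        if k in('red','orange','grey'):
            c=Q[:,:2].mean(0);_,sv,w=np.linalg.svd(Q[:,:2]-c,full_matrices=False); t=(Q[:,:2]-c)@w.T
            print('  axis',w[0].round(3),'c',c.round(4),'ext',np.percentile(t,[1,99],axis=0).round(4).tolist())
    g=P[masks['grey']&box]; b=g[(g[:,2]>.008)&(g[:,2]<.034)]
    A=np.c_[b[:,:2],np.ones(len(b))]; c=np.linalg.lstsq(A,b[:,2],rcond=None)[0]; print(' bed grad',c,np.hypot(*c[:2]),np.tan(np.radians(7)),'dir',np.degrees(np.arctan2(c[1],c[0])))
E
python3 m.py
```

```text
s0 orange 277 
 med [ 0.5941 -0.0406  0.0523] lo [ 0.5659 -0.0644  0.0213] hi [ 0.6259 -0.0153  0.0576]
  axis [-0.903 -0.429] c [ 0.5948 -0.0406] ext [[-0.034, -0.0202], [0.0263, 0.0172]]
s0 red 297 
 med [0.4875 0.0488 0.0628] lo [0.4781 0.002  0.0483] hi [0.4931 0.0939 0.0829]
  axis [ 0.1   -0.995] c [0.487  0.0483] ext [[-0.0475, -0.0041], [0.0469, 0.0053]]
s0 grey 2970 
 med [0.5756 0.1131 0.0031] lo [ 0.4653 -0.0542 -0.0036] hi [0.6887 0.2692 0.0668]
  axis [-0.279 -0.96 ] c [0.5795 0.11  ] ext [[-0.1702, -0.1233], [0.1777, 0.1356]]
 bed grad [0.01689873 0.07316491 0.009859  ] 0.07509109034649852 0.1227845609029046 dir 76.99458635376794
d0 orange 359 
 med [ 0.593  -0.0211  0.0366] lo [ 0.5666 -0.0388  0.0188] hi [ 0.6199 -0.0054  0.0555]
  axis [-0.924 -0.382] c [ 0.5932 -0.021 ] ext [[-0.0288, -0.0155], [0.0295, 0.0092]]
d0 red 204 
 med [0.4878 0.0962 0.0667] lo [0.4777 0.0078 0.0471] hi [0.4975 0.1049 0.0851]
  axis [-0.09   0.996] c [0.4868 0.0667] ext [[-0.0596, -0.0065], [0.0392, 0.0071]]
d0 grey 4293 
 med [0.534  0.1402 0.007 ] lo [ 0.4577 -0.1992 -0.0014] hi [0.6652 0.195  0.0663]
  axis [-0.28  0.96] c [0.5401 0.0836] ext [[-0.3039, -0.0907], [0.1103, 0.0815]]
 bed grad [-0.01696021  0.00153518  0.02978261] 0.01702954875974202 0.1227845609029046 dir 174.8278710543287
```

```bash
cat > m2.py <<'E'
from h import *
from scipy.optimize import least_squares
O=[];G=[];R=[]
for f in('s0','d0'):
    s=dict(np.load(f'pics/{f}.npz')); v,u=np.mgrid[:400,:640]; P=world(s,u,v)
    h=cv2.cvtColor(s['img'],cv2.COLOR_RGB2HSV).astype(int); H,S,V=h[...,0],h[...,1],h[...,2]
    x0,x1,y0,y1=(236,346,175,240) if f=='s0' else (295,370,190,270)
    box=(u>x0)&(u<x1)&(v>y0)&(v<y1)&(s['depth']>0)
    o=((H>7)&(H<22)&(S>180)&(V>150)&box).astype('u1'); O.append(P[cv2.erode(o,np.ones((3,3)))>0])
    G.append(P[(S<70)&(V>90)&box]); R.append(P[((H<5)|(H>174))&(S>150)&(V>80)&box])
for n,o in zip(('s','d','both'),[O[0],O[1],np.vstack(O)]):
    def f(p):
        a=np.array([np.cos(p[2]),np.sin(p[2])]); return np.hypot((o[:,:2]-p[:2])@a,o[:,2]-p[3])-.022
    r=least_squares(f,[.59,-.03,2.0,.034],loss='soft_l1',f_scale=.002); a=np.array([np.cos(r.x[2]),np.sin(r.x[2])]);y=np.array([-a[1],a[0]])
    print(n,r.x,'deg',np.degrees(r.x[2]),'axial ext',np.percentile((o[:,:2]-r.x[:2])@y,[1,99]),abs(r.fun).mean())
th=r.x[2]
for n,g in zip('sd',G):
    b=g[(g[:,2]>.055)&(g[:,2]<.072)&(g[:,1]>.1)&(g[:,1]<.25)]; c=b[:,:2].mean(0);_,_,w=np.linalg.svd(b[:,:2]-c,full_matrices=False)
    print(n,'stop top',len(b),c,'ydir-90',np.degrees(np.arctan2(w[0][1],w[0][0])),np.percentile((b[:,:2]-c)@w.T,[1,99],axis=0))
    bx=r.x[:2]; a=np.array([np.cos(th),np.sin(th)]);y=np.array([-a[1],a[0]])
    t=np.c_[(g[:,:2]-bx)@a-.107,(g[:,:2]-bx)@y,g[:,2]]; k=(abs(t[:,1])<.045)&(abs(t[:,0])<.055)&(t[:,2]>.01)&(t[:,2]<.05)
    t=t[k]; print('bed n',k.sum(),'plane',np.linalg.lstsq(np.c_[t[:,:2],np.ones(k.sum())],t[:,2],rcond=None)[0],np.percentile(t[:,1],[2,50,98]))
for q in R:
    q=q[q[:,2]>.075]; print('pin',len(q),q.mean(0),np.percentile(q,[5,95],axis=0))
E
python3 m2.py
```

```text
s [ 0.53165815 -0.06519889  1.97806697  0.03356016] deg 113.33488911304569 axial ext [-0.09596443 -0.0429501 ] 0.0012087064209174423
d [ 0.12521421 -0.24237644  1.98098296  0.03399418] deg 113.50196269115501 axial ext [-0.54409522 -0.49043446] 0.00124339318938981
both [ 0.45021266 -0.1008044   1.9799267   0.03369139] deg 113.44144382608715 axial ext [-0.18837587 -0.13420642] 0.0012421885264218642
s stop top 125 [0.50640698 0.16132802] ydir-90 -157.336479323148 [[-0.04232855 -0.00636581]
 [ 0.03510485  0.00436801]]Traceback (most recent call last):
  File "m2.py", line 22, in <module>
    t=t[k]; print('bed n',k.sum(),'plane',np.linalg.lstsq(np.c_[t[:,:2],np.ones(k.sum())],t[:,2],rcond=None)[0],np.percentile(t[:,1],[2,50,98]))
                                                                                                                ~~~~~~~~~~~~~^^^^^^^^^^^^^^^^^^
    return _quantile_unchecked(
        a, q, axis, out, overwrite_input, method, keepdims, weights)
    return _ureduce(a,
                    func=_quantile_ureduce_func,
    ...<5 lines>...
                    overwrite_input=overwrite_input,
                    method=method)
    r = func(a, **kwargs)
    result = _quantile(arr,
                       quantiles=q,
    ...<2 lines>...
                       out=out,
                       weights=wgt)
    slices_having_nans = np.isnan(arr[-1, ...])
                                  ~~~^^^^^^^^^
IndexError: index -1 is out of bounds for axis 0 with size 0
```

```bash
cat > r.py <<'E'
from h import *
from scipy.spatial.transform import Rotation as Ro
O=np.array([.5554,.060]); th=np.radians(113.5); a=np.array([np.cos(th),np.sin(th)]); y=np.array([-a[1],a[0]])
def where():
    s=status.sense(); p=s['tcp_pos']; M=Ro.from_quat(s['tool_rot']).as_matrix()
    print('t',round(s['t'],2),'ramp mm',[round(1e3*float(v),1) for v in((p[:2]-O)@a,(p[:2]-O)@y,p[2]-.022)],'(tip z) toolx-ramp deg',round(float(np.degrees(np.arctan2(M[1,0],M[0,0])-th)),2),'tilt',M[2].round(3),'F',s['force'].round(1),'gap',round(s['finger_gap'],3))
if __name__=='__main__': where()
E
python3 r.py
```

```text
t 0.1 ramp mm [565.8, 53.3, 230.5] (tip z) toolx-ramp deg 39.76 tilt [ 0.    -0.002 -1.   ] F [-0.3 -0.5 -0.4] gap 0.999
```

{"name": "move_arm", "arguments": {"plan": [[[0, 0, 0.15, -0.15, -0.12, 0, 0.3], [0, 0, 0.3, -0.35, -0.28, 0, 0.6], [0, 0, 0.5, -0.55, -0.45, 0, 1], [0, 0, 0.7, -0.75, -0.62, 0, 1], [0, 0, 0.885, -0.9, -0.75, 0, 1], [0, 0, 0.885, -0.95, -0.79, 0, 1], [0, 0, 0.885, -0.95, -0.79, 0, 1], [0, 0, 0.885, -0.95, -0.79, 0, 1]]], "force": 40}}

```text
t: 1.1
tcp_pos: [0.3303, 0.4455, 0.2533]
tool_rot: [0.548, 0.836, 0.0, -0.0]
force: [-0.4, -0.3, 0.0]
finger_gap: -0.001
```

```bash
python3 r.py
```

```text
t 1.1 ramp mm [443.3, 52.7, 231.3] (tip z) toolx-ramp deg 0.02 tilt [ 0.  0. -1.] F [-0.4 -0.3  0. ] gap -0.001
```

{"name": "move_arm", "arguments": {"plan": [[[0, 0, 0, -0.2, 0, 0, 1], [0, 0, 0, -0.4, 0, 0, 1], [0, 0, 0, -0.6, 0.1, 0, 1], [0, 0, 0, -0.8, 0.15, 0, 1], [0, 0, 0, -1, 0.2, 0, 1], [0, 0, 0, -1, 0.2, 0, 1], [0, 0, 0, -1, 0.2, 0, 1], [0, 0, 0, -1, 0.2, 0, 1]]]}}

```text
t: 2.1
tcp_pos: [0.3882, 0.3613, 0.2533]
tool_rot: [0.549, 0.836, -0.0, -0.0]
force: [-0.3, -0.2, -0.1]
finger_gap: 0.0
```

{"name": "move_arm", "arguments": {"plan": [[[0, 0, 0, -0.2, 0, 0, 1], [0, 0, 0, -0.4, 0, 0, 1], [0, 0, 0, -0.6, 0.1, 0, 1], [0, 0, 0, -0.8, 0.15, 0, 1], [0, 0, 0, -1, 0.2, 0, 1], [0, 0, 0, -1, 0.2, 0, 1], [0, 0, 0, -1, 0.2, 0, 1], [0, 0, 0, -1, 0.2, 0, 1]]]}}

```text
t: 3.1
tcp_pos: [0.446, 0.2779, 0.2533]
tool_rot: [0.548, 0.836, -0.0, -0.0]
force: [0.2, -0.4, -0.2]
finger_gap: 0.002
```

{"name": "move_arm", "arguments": {"plan": [[[0, 0, 0, -0.2, 0, 0, 1], [0, 0, 0, -0.4, 0, 0, 1], [0, 0, 0, -0.6, 0.05, 0, 1], [0, 0, 0, -0.8, 0.1, 0, 1], [0, 0, 0, -1, 0.13, 0, 1], [0, 0, 0, -1, 0.13, 0, 1], [0, 0, 0, -1, 0.13, 0, 1], [0, 0, 0, -1, 0.13, 0, 1]]]}}

```text
t: 4.1
tcp_pos: [0.4979, 0.1911, 0.2533]
tool_rot: [0.549, 0.836, -0.0, -0.0]
force: [0.6, 0.0, 0.6]
finger_gap: 0.001
```

```bash
python3 -c "
from r import *
where(); save('wrist','w0')"
```

```text
t 4.1 ramp mm [143.1, 0.4, 231.3] (tip z) toolx-ramp deg -0.04 tilt [ 0. -0. -1.] F [0.6 0.  0.6] gap 0.001
```

View pics/w0.png

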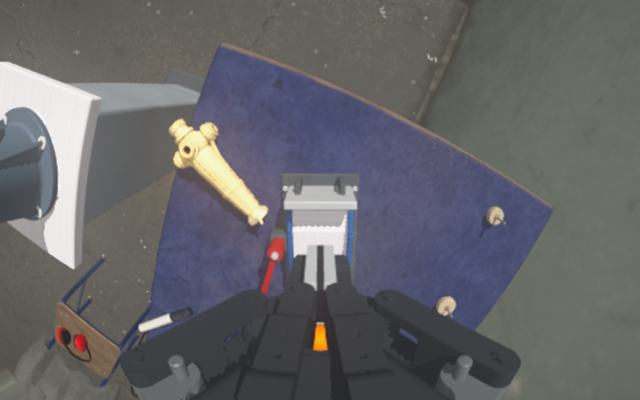

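The wrist view shows the ramp straight up the image: stop at about (320,195), rails at columns 289 and 353, and shut fingertips centred at column 320. The lateral and yaw estimates hold, so I'll continue to the foot of the ramp.

{"name": "move_arm", "arguments": {"plan": [[[0, 0, 0, -0.2, 0, 0, 1], [0, 0, 0, -0.4, 0, 0, 1], [0, 0, 0, -0.6, 0, 0, 1], [0, 0, 0, -0.8, 0, 0, 1], [0, 0, 0, -1, 0, 0, 1], [0, 0, 0, -1, 0, 0, 1], [0, 0, 0, -1, 0, 0, 1], [0, 0, 0, -1, 0, 0, 1]]]}}

```text
t: 5.15
tcp_pos: [0.5378, 0.0995, 0.2533]
tool_rot: [0.548, 0.836, -0.0, -0.0]
force: [-0.4, 0.7, -0.3]
finger_gap: 0.001
```

{"name": "move_arm", "arguments": {"plan": [[[0, 0, 0, -0.2, 0, 0, 1], [0, 0, 0, -0.4, 0, 0, 1], [0, 0, 0, -0.6, 0, 0, 1], [0, 0, 0, -0.8, 0, 0, 1], [0, 0, 0, -1, 0, 0, 1], [0, 0, 0, -1, 0, 0, 1], [0, 0, 0, -1, 0, 0, 1], [0, 0, 0, -1, 0, 0, 1]]]}}

```text
t: 6.15
tcp_pos: [0.5775, 0.0078, 0.2533]
tool_rot: [0.548, 0.836, -0.0, -0.0]
force: [0.5, -0.5, 0.7]
finger_gap: 0.003
```

{"name": "move_arm", "arguments": {"plan": [[[0, 0, 0, -0.2, 0, 0.2, 1], [0, 0, 0, -0.4, 0, 0.4, 1], [0, 0, 0, -0.6, 0, 0.6, 1], [0, 0, 0, -0.8, 0, 0.8, 1], [0, 0, 0, -1, 0, 1, 1], [0, 0, 0, -1.0, 0, 1, 1], [0, 0, 0, -1.0, 0, 1, 1], [0, 0, 0, -1.0, 0, 1, 1]]]}}

```text
t: 7.15
tcp_pos: [0.6178, -0.0842, 0.154]
tool_rot: [0.549, 0.836, 0.0, 0.0]
force: [-0.6, 0.0, 1.0]
finger_gap: -0.001
```

```bash
python3 -c "
from r import *
where(); s=save('wrist','w1'); d=save('scene','s1')
cv2.imwrite('pics/c1.png',np.vstack([s['img'],cv2.resize(d['img'][150:275,220:420],(640,400))])[:,:,::-1][:, :][::1])
im=cv2.imread('pics/c1.png'); cv2.imwrite('pics/c1.png',cv2.resize(im,(480,600)))"
```

```text
t 7.15 ramp mm [-157.1, 0.2, 132.0] (tip z) toolx-ramp deg -0.04 tilt [-0.     0.001 -1.   ] F [-0.6  0.   1. ] gap -0.001
```

View pics/c1.png

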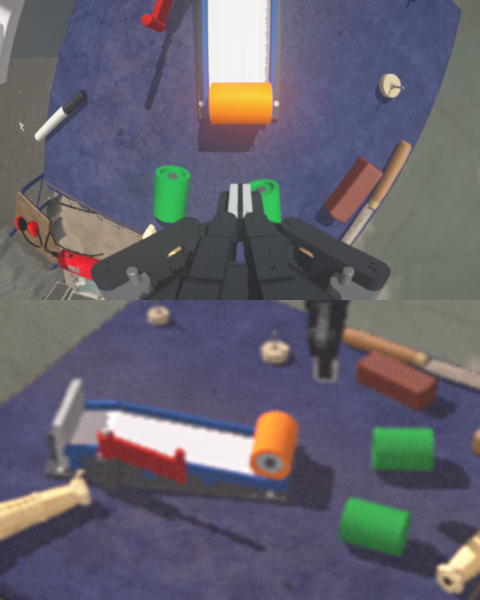

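The wrist half shows the roller at (240,103), in line with the fingertips at (240,190). A green look-alike sits under the fingers near (265,200), so I'll check clearance before lowering.

```bash
python3 -c "
from r import *
s=dict(np.load('pics/s0.npz')); v,u=np.mgrid[:400,:640]; P=world(s,u,v)
h=cv2.cvtColor(s['img'],cv2.COLOR_RGB2HSV).astype(int)
m=((h[...,0]>45)&(h[...,0]<80)&(h[...,1]>150)).astype('u1'); m=cv2.erode(m,np.ones((2,2))); n,l,st,c=cv2.connectedComponentsWithStats(m)
for i in range(1,n):
  if st[i,4]<100: continue
  q=P[l==i]; t=np.c_[(q[:,:2]-O)@a,(q[:,:2]-O)@y,q[:,2]]*1e3; print(c[i].round(),len(q),np.percentile(t,[1,50,99],axis=0).round().tolist())
"
```

```text
[377. 241.] 200 [[-249.0, 82.0, 33.0], [-222.0, 96.0, 42.0], [-192.0, 927.0, 868.0]]
```

```bash
python3 -c "
from r import *
for f in('s0','d0'):
  s=dict(np.load(f'pics/{f}.npz')); v,u=np.mgrid[:400,:640]; P=world(s,u,v)
  h=cv2.cvtColor(s['img'],cv2.COLOR_RGB2HSV).astype(int)
  m=((h[...,0]>40)&(h[...,0]<85)&(h[...,1]>120)&(s['depth']>0)).astype('u1'); n,l,st,c=cv2.connectedComponentsWithStats(m)
  for i in range(1,n):
    if st[i,4]<60: continue
    q=P[l==i]; t=np.c_[(q[:,:2]-O)@a,(q[:,:2]-O)@y,q[:,2]]*1e3; print(f,c[i].round(),len(q),np.percentile(t,[3,50,97],axis=0).round().tolist())
"
```

```text
s0 [387. 211.] 402 [[-267.0, -41.0, 11.0], [-239.0, -16.0, 37.0], [-210.0, -6.0, 45.0]]
s0 [376. 244.] 480 [[-248.0, 77.0, 12.0], [-220.0, 101.0, 37.0], [-190.0, 113.0, 45.0]]
d0 [303. 188.] 252 [[-256.0, -52.0, 6.0], [-215.0, -35.0, 34.0], [-206.0, -10.0, 44.0]]
d0 [351. 191.] 259 [[-232.0, 65.0, 4.0], [-195.0, 84.0, 30.0], [-186.0, 101.0, 44.0]]
```

Green starts at ramp x ≈ -205 and the fingers' back is at -168, so it's clear. Lowering now.

{"name": "move_arm", "arguments": {"plan": [[[0, 0, 0, 0, 0, 0.2, 1], [0, 0, 0, 0, 0, 0.4, 1], [0, 0, 0, 0, 0, 0.6, 1], [0, 0, 0, 0, 0, 0.8, 1], [0, 0, 0, 0, 0, 0.9, 1], [0, 0, 0, 0, 0, 1, 1], [0, 0, 0, 0, 0, 1, 1], [0, 0, 0, 0, 0, 1, 1]]]}}

```text
t: 8.25
tcp_pos: [0.6181, -0.0848, 0.0537]
tool_rot: [0.549, 0.836, 0.0, 0.0]
force: [0.0, 0.5, 0.2]
finger_gap: -0.001
```

{"name": "move_arm", "arguments": {"plan": [[[0, 0, 0, 0, 0, 0.05, 1], [0, 0, 0, 0, 0, 0.07, 1], [0, 0, 0, 0.03, 0, 0.07, 1], [0, 0, 0, 0.06, 0, 0.07, 1], [0, 0, 0, 0.09, 0, 0.07, 1], [0, 0, 0, 0.12, 0, 0.07, 1], [0, 0, 0, 0.15, 0, 0.07, 1], [0, 0, 0, 0.15, 0, 0.07, 1]]]}}

```text
t: 9.25
tcp_pos: [0.6116, -0.0706, 0.0463]
tool_rot: [0.549, 0.836, -0.0, -0.0]
force: [0.6, 0.2, 0.4]
finger_gap: -0.002
```

```bash
python3 -c "
from r import *
where(); s=save('wrist','w2');d=save('side','d2')
cv2.imwrite('pics/c2.png',cv2.resize(np.vstack([s['img'],cv2.resize(d['img'][150:275,230:430],(640,400))])[:,:,::-1],(480,600)))"
```

```text
t 9.25 ramp mm [-142.1, 0.5, 24.3] (tip z) toolx-ramp deg -0.05 tilt [ 0. -0. -1.] F [0.6 0.2 0.4] gap -0.002
```

View pics/c2.png

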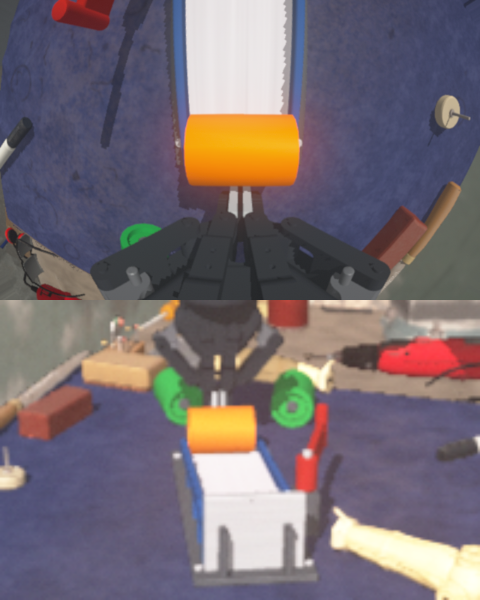

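The tips are behind the roller and centred, but the shut pair is narrow. I'll part the fingers to about 30 mm to get two contact points, then push slowly along the slope.

{"name": "move_arm", "arguments": {"plan": [[[0, 0, 0, 0, 0, 0, 0.65], [0, 0, 0, 0, 0, 0, 0.65], [0, 0, 0, 0, 0, 0, 0.65], [0, 0, 0, 0.02, 0, 0, 0.65], [0, 0, 0, 0.05, 0, -0.002, 0.65], [0, 0, 0, 0.09, 0, -0.006, 0.65], [0, 0, 0, 0.14, 0, -0.012, 0.65], [0, 0, 0, 0.2, 0, -0.02, 0.65]]]}}

```text
t: 10.35
tcp_pos: [0.6037, -0.0522, 0.0485]
tool_rot: [0.549, 0.836, 0.0, 0.0]
force: [0.4, -0.7, 0.5]
finger_gap: 0.349
```

{"name": "move_arm", "arguments": {"plan": [[[0, 0, 0, 0.06, 0, -0.007, 0.65], [0, 0, 0, 0.12, 0, -0.015, 0.65], [0, 0, 0, 0.18, 0, -0.022, 0.65], [0, 0, 0, 0.24, 0, -0.03, 0.65], [0, 0, 0, 0.3, 0, -0.037, 0.65], [0, 0, 0, 0.36, 0, -0.044, 0.65], [0, 0, 0, 0.42, 0, -0.052, 0.65], [0, 0, 0, 0.47, 0, -0.058, 0.65]]]}}

```text
t: 11.35
tcp_pos: [0.5849, -0.009, 0.0541]
tool_rot: [0.549, 0.836, -0.0, -0.0]
force: [0.2, -0.5, -0.6]
finger_gap: 0.348
```

```bash
python3 -c "
from r import *
where(); s=save('wrist','w3');d=save('scene','s3')
cv2.imwrite('pics/c3.png',cv2.resize(np.vstack([s['img'],cv2.resize(d['img'][150:275,220:420],(640,400))])[:,:,::-1],(480,600)))"
```

```text
t 11.35 ramp mm [-75.0, 0.5, 32.1] (tip z) toolx-ramp deg -0.06 tilt [ 0. -0. -1.] F [ 0.2 -0.5 -0.6] gap 0.348
```

View pics/c3.png

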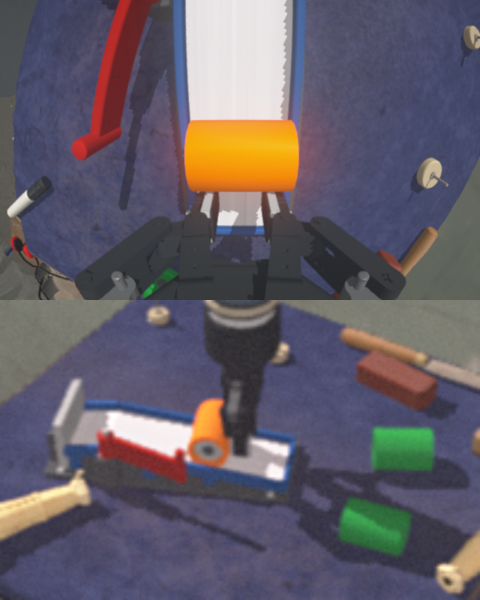

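Squared up and in contact: the roller is level and straight at (240,155), with a finger on each side. Continuing.

{"name": "move_arm", "arguments": {"plan": [[[0, 0, 0, 0.06, 0, -0.007, 0.65], [0, 0, 0, 0.12, 0, -0.015, 0.65], [0, 0, 0, 0.18, 0, -0.022, 0.65], [0, 0, 0, 0.24, 0, -0.03, 0.65], [0, 0, 0, 0.3, 0, -0.037, 0.65], [0, 0, 0, 0.36, 0, -0.044, 0.65], [0, 0, 0, 0.42, 0, -0.052, 0.65], [0, 0, 0, 0.48, 0, -0.059, 0.65]]]}}

```text
t: 12.45
tcp_pos: [0.5659, 0.035, 0.0601]
tool_rot: [0.549, 0.836, 0.0, 0.0]
force: [0.7, -1.5, 0.8]
finger_gap: 0.351
```

{"name": "move_arm", "arguments": {"plan": [[[0, 0, 0, 0.06, 0, -0.007, 0.65], [0, 0, 0, 0.12, 0, -0.015, 0.65], [0, 0, 0, 0.18, 0, -0.022, 0.65], [0, 0, 0, 0.24, 0, -0.03, 0.65], [0, 0, 0, 0.3, 0, -0.037, 0.65], [0, 0, 0, 0.36, 0, -0.044, 0.65], [0, 0, 0, 0.41, 0, -0.051, 0.65], [0, 0, 0, 0.45, 0, -0.056, 0.65]]]}}

```text
t: 13.45
tcp_pos: [0.548, 0.0762, 0.0657]
tool_rot: [0.549, 0.836, -0.0, -0.0]
force: [0.6, 0.0, 1.0]
finger_gap: 0.349
```

```bash
python3 -c "
from r import *
where(); s=save('wrist','w4');d=save('scene','s4')
cv2.imwrite('pics/c4.png',cv2.resize(np.vstack([s['img'],cv2.resize(d['img'][150:275,220:420],(640,400))])[:,:,::-1],(480,600)))"
```

```text
t 13.45 ramp mm [17.9, 0.3, 43.7] (tip z) toolx-ramp deg -0.07 tilt [ 0. -0. -1.] F [0.6 0.  1. ] gap 0.349
```

View pics/c4.png

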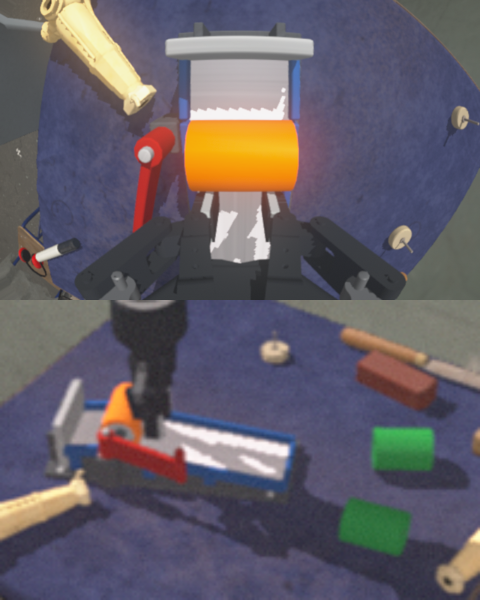

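The roller is still square and just short of the crest, with the stop at rows 40-50 ahead. I'll go over the crest slowly.

{"name": "move_arm", "arguments": {"plan": [[[0, 0, 0, 0.03, 0, -0.004, 0.65], [0, 0, 0, 0.06, 0, -0.007, 0.65], [0, 0, 0, 0.09, 0, -0.011, 0.65], [0, 0, 0, 0.12, 0, -0.014, 0.65], [0, 0, 0, 0.15, 0, -0.016, 0.65], [0, 0, 0, 0.175, 0, -0.017, 0.65], [0, 0, 0, 0.2, 0, -0.017, 0.65], [0, 0, 0, 0.22, 0, -0.017, 0.65]]]}}

```text
t: 14.55
tcp_pos: [0.5391, 0.0964, 0.0672]
tool_rot: [0.549, 0.836, -0.0, -0.0]
force: [0.9, 0.9, 0.4]
finger_gap: 0.35
```

{"name": "move_arm", "arguments": {"plan": [[[0, 0, 0, 0.02, 0, 0.002, 0.65], [0, 0, 0, 0.04, 0, 0.005, 0.65], [0, 0, 0, 0.06, 0, 0.008, 0.65], [0, 0, 0, 0.08, 0, 0.01, 0.65], [0, 0, 0, 0.1, 0, 0.012, 0.65], [0, 0, 0, 0.11, 0, 0.013, 0.65], [0, 0, 0, 0.12, 0, 0.014, 0.65], [0, 0, 0, 0.13, 0, 0.015, 0.65]]]}}

```text
t: 15.55
tcp_pos: [0.5342, 0.1081, 0.0658]
tool_rot: [0.549, 0.836, 0.0, 0.0]
force: [-0.3, -1.3, -1.2]
finger_gap: 0.352
```

```bash
python3 -c "
from r import *
where(); s=save('wrist','w5');d=save('scene','s5')
cv2.imwrite('pics/c5.png',cv2.resize(np.vstack([s['img'],cv2.resize(d['img'][150:275,220:420],(640,400))])[:,:,::-1],(480,600)))"
```

```text
t 15.55 ramp mm [52.5, 0.2, 43.8] (tip z) toolx-ramp deg -0.08 tilt [-0.  0. -1.] F [-0.3 -1.3 -1.2] gap 0.352
```

View pics/c5.png

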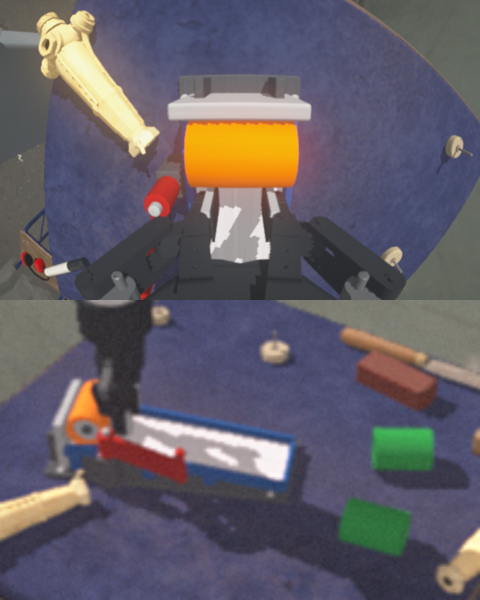

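The roller is seated: in the wrist view it lies along the stop plate, row 120 against the plate edge. Now retreat, lift, and go round outside the keeper.

{"name": "move_arm", "arguments": {"plan": [[[0, 0, 0, -0.12, 0, 0, 0.65], [0, 0, 0, -0.3, 0, -0.05, 0.65], [0, 0, 0, -0.45, 0, -0.2, 0.65], [0, 0, 0, -0.45, 0, -0.45, 0.65], [0, 0, 0, -0.45, 0, -0.6, 1], [0, 0, 0, -0.45, -0.2, -0.6, 1], [0, 0, 0, -0.45, -0.5, -0.6, 1], [0, 0, 0, -0.45, -0.93, -0.6, 1]]]}}

```text
t: 16.65
tcp_pos: [0.4673, 0.029, 0.1262]
tool_rot: [0.548, 0.836, 0.0, 0.001]
force: [-0.4, 0.2, 0.3]
finger_gap: -0.003
```

```bash
python3 -c "
from r import *
where(); s=save('scene','s6'); save('wrist','w6')
v,u=np.mgrid[:400,:640]; P=world(s,u,v); h=cv2.cvtColor(s['img'],cv2.COLOR_RGB2HSV).astype(int); H,S,V=h[...,0],h[...,1],h[...,2]
def fr(q): return np.c_[(q[:,:2]-O)@a,(q[:,:2]-O)@y,q[:,2]]*1e3
b=(u>225)&(u<346)&(v>175)&(v<240)&(s['depth']>0)
for n,m in (('roller',(H>7)&(H<22)&(S>180)&(V>150)),('keeper',((H<5)|(H>174))&(S>150)&(V>80))):
  t=fr(P[m&b]); print(n,len(t),np.percentile(t,[3,50,97],axis=0).round(1).tolist())
  if n=='keeper': k=t[(t[:,2]>74)]; print('pin/pivot tops',k.round(0)[:12].tolist())
"
```

```text
t 16.65 ramp mm [6.7, 93.2, 104.2] (tip z) toolx-ramp deg -0.02 tilt [-0.002  0.002 -1.   ] F [-0.4  0.2  0.3] gap -0.003
roller 247 [[68.4, -27.9, 47.7], [84.7, 5.7, 71.8], [104.9, 28.9, 76.5]]
keeper 303 [[-26.5, 53.4, 49.2], [17.7, 66.2, 63.1], [61.8, 82.5, 78.3]]
pin/pivot tops [[65.0, 50.0, 74.0], [56.0, 57.0, 74.0], [54.0, 57.0, 75.0], [16.0, 67.0, 76.0], [8.0, 72.0, 75.0], [-23.0, 78.0, 85.0], [-25.0, 76.0, 83.0], [-24.0, 83.0, 87.0], [-27.0, 84.0, 87.0], [-21.0, 81.0, 81.0], [-24.0, 83.0, 83.0], [-27.0, 83.0, 84.0]]
```

```bash
python3 -c "
import numpy as np
for f in range(161,272,6):
  p=np.radians(f);ux=np.array([np.cos(p),np.sin(p)]);n=np.array([-ux[1],ux[0]]);d=3.5+11*abs(n[0])+8*abs(n[1]); c=np.array([58,50])+62*ux-n*d; print(f,c.round(1),'tool rel 100mm',((c-[6.7,93.2])*[1,-1]/100).round(3))"
```

```text
161 [ 4.1 84. ] tool rel 100mm [-0.026  0.092]
167 [ 0.7 77.4] tool rel 100mm [-0.06   0.158]
173 [-2.  70.2] tool rel 100mm [-0.087  0.23 ]
179 [-3.8 62.8] tool rel 100mm [-0.105  0.304]
185 [-4.8 57. ] tool rel 100mm [-0.115  0.362]
191 [-5.4 51.4] tool rel 100mm [-0.121  0.418]
197 [-5.5 45.6] tool rel 100mm [-0.122  0.476]
203 [-5.  39.7] tool rel 100mm [-0.117  0.535]
209 [-3.9 33.8] tool rel 100mm [-0.106  0.594]
215 [-2.2 27.8] tool rel 100mm [-0.089  0.654]
221 [ 0.2 22. ] tool rel 100mm [-0.065  0.712]
227 [ 3.3 16.3] tool rel 100mm [-0.034  0.769]
233 [ 7.  10.8] tool rel 100mm [0.003 0.824]
239 [11.5  5.6] tool rel 100mm [0.048 0.876]
245 [16.5  0.9] tool rel 100mm [0.098 0.923]
251 [22.2 -3.2] tool rel 100mm [0.155 0.964]
257 [28.4 -6.8] tool rel 100mm [0.217 1.   ]
263 [35.2 -9.7] tool rel 100mm [0.285 1.029]
269 [ 42.3 -11.7] tool rel 100mm [0.356 1.049]
```

{"name": "move_arm", "arguments": {"plan": [[[0, 0, 0, 0, 0, 0.1, 1], [0, 0, 0, 0, 0, 0.2, 1], [0, 0, 0, 0, 0, 0.3, 1], [0, 0, 0, 0, 0, 0.4, 1], [0, 0, 0, 0, 0, 0.48, 1], [0, 0, 0, 0, 0, 0.53, 1], [0, 0, 0, 0, 0, 0.53, 1], [0, 0, 0, 0, 0, 0.53, 1]]]}}

```text
t: 17.75
tcp_pos: [0.4669, 0.0298, 0.073]
tool_rot: [0.549, 0.836, 0.0, 0.0]
force: [0.3, 0.6, -0.8]
finger_gap: -0.0
```

```bash
python3 r.py
```

```text
t 17.75 ramp mm [7.5, 93.2, 51.0] (tip z) toolx-ramp deg -0.07 tilt [-0.  0. -1.] F [ 0.3  0.6 -0.8] gap -0.0
```

{"name": "move_arm", "arguments": {"plan": [[[0, 0, 0, -0.03, 0.08, 0, 1], [0, 0, 0, -0.06, 0.16, 0, 1], [0, 0, 0, -0.09, 0.23, 0, 1], [0, 0, 0, -0.105, 0.3, 0, 1], [0, 0, 0, -0.115, 0.36, 0, 1], [0, 0, 0, -0.12, 0.42, 0, 1], [0, 0, 0, -0.12, 0.48, 0, 1], [0, 0, 0, -0.115, 0.535, 0, 1]]]}}

```text
t: 18.75
tcp_pos: [0.5208, 0.0407, 0.0728]
tool_rot: [0.549, 0.836, 0.0, 0.0]
force: [-1.2, -0.2, -0.8]
finger_gap: -0.002
```

{"name": "move_arm", "arguments": {"plan": [[[0, 0, 0, 0.01, 0.06, 0, 1], [0, 0, 0, 0.03, 0.12, 0, 1], [0, 0, 0, 0.05, 0.175, 0, 1], [0, 0, 0, 0.08, 0.235, 0, 1], [0, 0, 0, 0.12, 0.29, 0, 1], [0, 0, 0, 0.165, 0.34, 0, 1], [0, 0, 0, 0.215, 0.39, 0, 1], [0, 0, 0, 0.24, 0.41, 0, 1]]]}}

```text
t: 19.75
tcp_pos: [0.5487, 0.0794, 0.0728]
tool_rot: [0.549, 0.836, 0.0, 0.0]
force: [0.1, -0.6, -0.5]
finger_gap: -0.001
```

```bash
python3 -c "
from r import *
where(); s=save('wrist','w7');d=save('scene','s7')
cv2.imwrite('pics/c7.png',cv2.resize(np.vstack([s['img'],cv2.resize(d['img'][150:275,220:420],(640,400))])[:,:,::-1],(480,600)))"
```

```text
t 19.75 ramp mm [20.4, -1.6, 50.8] (tip z) toolx-ramp deg -0.04 tilt [-0.  0. -1.] F [ 0.1 -0.6 -0.5] gap -0.001
```

View pics/c7.png

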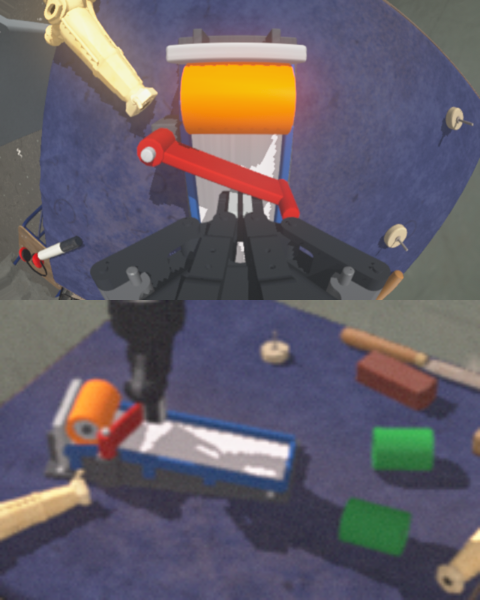

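The keeper follows the fingers: it runs from (150,153) to (290,205), about 20° short of the end stop, and the roller is still seated. Finishing the swing.

{"name": "move_arm", "arguments": {"plan": [[[0, 0, 0, 0.04, 0.03, 0, 1], [0, 0, 0, 0.08, 0.05, 0, 1], [0, 0, 0, 0.12, 0.07, 0, 1], [0, 0, 0, 0.15, 0.08, 0, 1], [0, 0, 0, 0.18, 0.09, 0, 1], [0, 0, 0, 0.2, 0.1, 0, 1], [0, 0, 0, 0.215, 0.1, 0, 1], [0, 0, 0, 0.225, 0.1, 0, 1]]]}}

```text
t: 20.85
tcp_pos: [0.549, 0.1035, 0.0729]
tool_rot: [0.549, 0.836, 0.0, 0.0]
force: [0.3, -0.3, -0.8]
finger_gap: -0.001
```

```bash
cat > k.py <<'E'
from r import *
import sys
where(); s=save('scene',sys.argv[1]); w=save('wrist',sys.argv[1]+'w')
v,u=np.mgrid[:400,:640]; P=world(s,u,v); h=cv2.cvtColor(s['img'],cv2.COLOR_RGB2HSV).astype(int); H,S,V=h[...,0],h[...,1],h[...,2]
b=(u>225)&(u<346)&(v>165)&(v<240)&(s['depth']>0)
for n,m in (('roller',(H>7)&(H<22)&(S>180)&(V>150)),('keeper',((H<5)|(H>174))&(S>150)&(V>80))):
  q=P[m&b]; t=np.c_[(q[:,:2]-O)@a,(q[:,:2]-O)@y,q[:,2]]*1e3; print(n,len(t),np.percentile(t,[3,50,97],axis=0).round(1).tolist())
# wrist: keeper slope in image
h=cv2.cvtColor(w['img'],cv2.COLOR_RGB2HSV).astype(int); m=((h[...,0]<5)|(h[...,0]>174))&(h[...,1]>150)&(h[...,2]>80)
n,l,st,c=cv2.connectedComponentsWithStats(m.astype('u1')); i=1+st[1:,4].argmax(); vv,uu=np.where(l==i); print('wrist keeper',st[i],'line',cv2.fitLine(np.c_[uu,vv].astype('f4'),cv2.DIST_HUBER,0,.01,.01).ravel())
E
python3 k.py s8
```

```text
t 20.85 ramp mm [42.4, -11.5, 50.9] (tip z) toolx-ramp deg -0.08 tilt [-0.     0.001 -1.   ] F [ 0.3 -0.3 -0.8] gap -0.001
roller 252 [[67.7, -26.7, 48.7], [83.5, 4.5, 71.5], [104.3, 29.0, 76.3]]
keeper 108 [[51.3, -4.6, 49.6], [55.8, 48.2, 69.2], [63.9, 59.2, 75.0]]
wrist keeper [ 172  212  222   69 7053] line [9.9641448e-01 8.4605731e-02 2.8317636e+02 2.4312918e+02]
```

{"name": "move_arm", "arguments": {"plan": [[[0, 0, 0, 0.005, 0, 0, 1], [0, 0, 0, 0.01, 0, 0, 1], [0, 0, 0, 0.015, 0, 0, 1], [0, 0, 0, 0.02, 0, 0, 1], [0, 0, 0, 0.025, 0, 0, 1], [0, 0, 0, 0.03, 0, 0, 1], [0, 0, 0, 0.03, 0, 0, 1], [0, 0, 0, 0.03, 0, 0, 1]]]}}

```text
t: 21.95
tcp_pos: [0.5479, 0.1055, 0.0729]
tool_rot: [0.549, 0.836, -0.0, 0.001]
force: [0.8, -4.7, -0.8]
finger_gap: 0.0
```

```bash
python3 k.py s9
```

```text
t 21.95 ramp mm [44.7, -11.3, 50.9] (tip z) toolx-ramp deg -0.05 tilt [-0.001  0.    -1.   ] F [ 0.8 -4.7 -0.8] gap 0.0
roller 243 [[68.3, -25.8, 48.1], [84.1, 5.9, 71.8], [104.6, 28.5, 76.3]]
keeper 109 [[51.4, -6.1, 51.0], [56.9, 43.0, 70.3], [63.5, 59.5, 74.6]]
wrist keeper [ 173  215  222   65 6737] line [9.9810117e-01 6.1595526e-02 2.8357037e+02 2.4520244e+02]
```

{"name": "move_arm", "arguments": {"plan": [[[0, 0, 0, 0.005, 0, 0, 1], [0, 0, 0, 0.01, 0, 0, 1], [0, 0, 0, 0.015, 0, 0, 1], [0, 0, 0, 0.015, 0, 0, 1], [0, 0, 0, 0.015, 0, 0, 1], [0, 0, 0, 0.015, 0, 0, 1], [0, 0, 0, 0.015, 0, 0, 1], [0, 0, 0, 0.015, 0, 0, 1]]]}}

```text
t: 23.05
tcp_pos: [0.5479, 0.1056, 0.0729]
tool_rot: [0.548, 0.836, -0.001, 0.001]
force: [2.6, -10.1, -0.8]
finger_gap: -0.0
```

```bash
python3 k.py s10
```

```text
t 23.05 ramp mm [44.8, -11.3, 50.9] (tip z) toolx-ramp deg -0.01 tilt [-0.003  0.    -1.   ] F [  2.6 -10.1  -0.8] gap -0.0
roller 240 [[68.2, -24.7, 47.8], [84.4, 5.9, 71.8], [104.9, 29.3, 76.9]]
keeper 109 [[51.4, -6.5, 51.0], [56.8, 38.2, 69.2], [64.7, 59.3, 74.0]]
wrist keeper [ 173  215  221   66 6764] line [9.9799722e-01 6.3257352e-02 2.8361038e+02 2.4542772e+02]
```

Force rose from 5 to 10 N with no further motion, so the arm is hard on its end stop. Backing off and lifting clear.

{"name": "move_arm", "arguments": {"plan": [[[0, 0, 0, -0.03, 0, 0, 1], [0, 0, 0, -0.1, 0, 0, 1], [0, 0, 0, -0.2, 0, 0, 1], [0, 0, 0, -0.3, 0, -0.1, 1], [0, 0, 0, -0.4, 0, -0.4, 1], [0, 0, 0, -0.5, 0, -0.7, 1], [0, 0, 0, -0.6, 0, -1, 1], [0, 0, 0, -0.6, 0, -1, 1]]]}}

```text
t: 24.15
tcp_pos: [0.5732, 0.0514, 0.1759]
tool_rot: [0.549, 0.836, 0.002, 0.003]
force: [0.5, -0.1, -0.6]
finger_gap: -0.001
```

```bash
python3 k.py s11; python3 -c "
from h import *
s=np.load('pics/s11w.npz');d=np.load('pics/s11.npz')
cv2.imwrite('pics/c11.png',cv2.resize(np.vstack([s['img'],cv2.resize(d['img'][150:275,220:420],(640,400))])[:,:,::-1],(480,600)))"
```

```text
t 24.15 ramp mm [-15.0, -12.9, 153.9] (tip z) toolx-ramp deg -0.15 tilt [-0.003  0.006 -1.   ] F [ 0.5 -0.1 -0.6] gap -0.001
roller 257 [[68.5, -28.4, 49.4], [83.7, 3.3, 71.4], [104.4, 29.0, 76.5]]
keeper 163 [[52.3, -35.9, 50.5], [56.3, 15.1, 70.5], [64.0, 59.0, 84.6]]
wrist keeper [ 223  101  142   24 1379] line [9.99998808e-01 1.55677868e-03 2.96211731e+02 1.10902275e+02]
```

View pics/c11.png

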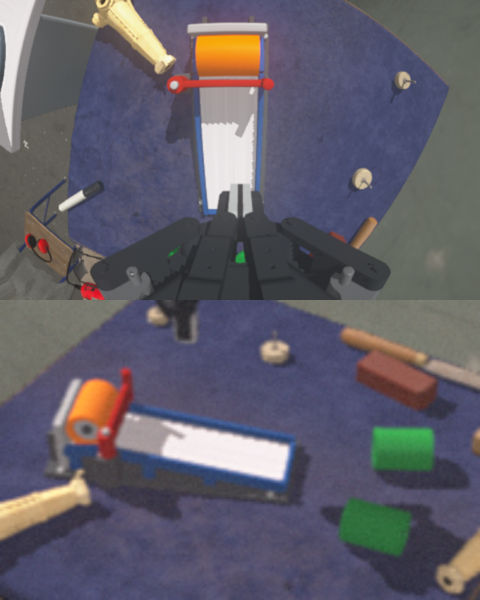

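The keeper lies straight across the bed behind the roller, from (176,85) to (268,84). The roller is against the stop, the bystanders look unmoved, and the gripper is clear. Handing in.

```bash
python3 -c "
from r import *
where(); print(manip.sign_off())"
```

```text
t 24.25 ramp mm [-13.0, -10.8, 150.9] (tip z) toolx-ramp deg -0.1 tilt [ 0.  0. -1.] F [-0.2 -0.6 -0. ] gap 0.001
the job is handed in; nothing more can be done
None
```

The roller now rests against the stop plate and the keeper arm is closed fully behind it; I handed the job in at 24.3 s of the 59 s allowed.

- **Roller:** I pushed it up the ramp with two parted fingertips, never gripping it. It stayed square in every picture on the way up. I slowed over the crest, where it settled against the stop. The last depth check puts its centre at about x = 86 mm with its top at 76 mm; seated should be 87 mm and 75 mm.
- **Keeper:** I swung it round from outside with the shut fingertips. On the end stop the force rose from 5 to 10 N with no further movement. With the gripper clear, the last picture shows the arm straight across the bed, 0.1° off square in the wrist view.
- **Loose things:** they look unmoved in the pictures. I did not measure their positions before and after.

No check failed. The two estimates of the ramp's position differed by about 3 mm, so I used the average.

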